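# Restock the dock with the loaded instrument box

## Robot

A 7-joint arm with a two-finger parallel gripper is mounted at the origin on a cart in front of the work surface, level with it; the furniture and walls round the work are solid. World frame = base frame: x ahead of the robot, y to its left, z up, the work surface at z = 0. Lengths are in m, angles in rad, forces in N, time in s.
With the tool pointing down it reaches from about 0.425 to 0.925 m from the base axis. Payload 6.8 kg.
Tool frame: the origin (TCP) lies midway between the tips of the shut fingers; the grasp point (between the pads) lies 19 mm behind it (env.hold_point_z is the z of the grasp point in the tool frame, in m); z points along the fingers, y is the direction in which the jaws open and shut (so a half turn about z gives the same grasp; the last joint's range is limited). The gripper opens to 88 mm and grips with 3 to 60 N. Pads are 20 mm wide; open, the fingers measure 115 mm over their backs; the gripper's body (75 mm by 178 mm) begins 61 mm behind the grasp point.
Start: joints at [-1.35, 0.477, 0.022, 1.555, -0.011, 1.109, -0.083], TCP at [0.218, 0.639, 0.223] pointing down, gripper open.
Joint ranges: [-2.96, 2.96], [-0.34, 2.1], [-1.41, 1.46], [0.24, 2.44], [-1.37, 4.51], [0.17, 1.92], [-2.96, 2.96]. Speed limits (rad/s): [2.39, 2.39, 3.14, 3.14, 3.14, 3.14, 3.14].

## Interface

Orientations are given as [roll, pitch, yaw] about the fixed x, y, z axes, in that order (R = Rz(yaw) Ry(pitch) Rx(roll)).
In Python, from plant import env, snapshot, get_calibration, ticket gives the robot as it stands.
- The arm moves only by the shell command python3 -m inch 'ROWS'. ROWS is JSON, a list of rows, each an object with "jaw": the finger opening in m, from 0 to 0.0878; "linear": the shift along the tool's x, y, z in m, a list of three; "turn": the turn about the tool's z in degrees. A call has 1 to 8 rows; each row is the pose to reach, as a shift and turn from the pose commanded when the call began, along the tool's axes at that moment; what a row does not reach only later rows make up. A row lasts 1/8 s, in which the tool goes at most 62.5 mm and 10.7 degrees, less where a joint would pass 70% of its speed; a pose out of reach is approached as far as the arm can. A call with a gripper value outside its range is refused whole. The fingers move at their own pace and stop on an object; the grip force is fixed at half the most. Time passes only in rows, so rows that repeat a pose let the fingers close. It gives the time, the measured TCP pose, the force and the opening at its end, in the units of the state.
- env.observe(): the state, without advancing time (a new reading comes with each control period).
- snapshot(name): name is "scene" or "top" or "wrist"; returns the picture (480x640x3 uint8, red, green, blue); there is no depth.
- get_calibration(name): a dict with "fx", "fy", "cx", "cy" (pixels), "k1" (the pictures are not rectified: a ray, as slopes to the right and down, at radius r is drawn at 1 + k1 r^2 times it, then the intrinsics apply), "cam_to_world" (4x4, takes a point from camera to world coordinates). Camera axes: x right, y up, looking along -z (the intrinsics and any distortion apply to the point x, -y, -z); pixel columns grow to the right and rows downward; lengths in m; the calibration is good to about 2 mm. A picture is of the moment at which its call begins: read the wrist's pose just before it. get_calibration takes no time and is no camera call; for the wrist camera it gives the pose at the moment of the call.
- ticket.close_job(): hands the job in, once; it reports no verdict.
The state is a dict: "time": time; "qpos": joint angles; "joint_velocities": joint speeds; "effort": joint torques, N m; "tcp_pos": TCP position; "ee_rot": TCP orientation; "contact_force": force on the tool from outside, world axes, zero at the start; "ft_torque": the same for the moment, N m; "grip_width": finger opening in m.
Only numpy, scipy, OpenCV 4.12 (cv2) and the standard library are available. Lean on these libraries where they do the work, as an engineer would, in place of code of your own. Each camera call takes 0.05 s, during which the arm holds its last target.

## Task

Three closed instrument boxes stand about the cabinet top, all alike; one is loaded and two are empty, so feel by lifting which is the heavy one. Move the empty box that stands on the stock dock into the red returns tray, and stand the loaded box squarely on the dock in its place, so that the sprung plate sinks. Keep every box upright, leave the two other empties standing on the cabinet top clear of the dock and the tray, and do not shift the bottles, cartons and other things.

Things in the scene. Friction and masses are not known exactly. Their poses are not given: they have to be found in the camera images.
- dock: stock dock, fixed: low grey frame 84 x 118 x 15 mm round a black sprung plate; origin at the centre of its underside on the cabinet top, y along its long side, z up.
- plate_top (a point): centre of the top face of the dock's black plate (68 x 102 mm), 22 mm above the cabinet top when up, 15 mm when fully down; axes as the dock's.
- dock_plate (a joint): how far the dock's plate has sunk, 0 (up) to 0.007 m (fully down). It stays up under less than 3.6 N, and is fully down from 4.7 N: an empty box leaves it up, the loaded one sinks it.
- returns_tray: red open tray, fixed, 92 x 126 x 28 mm outside, walls 4 mm, floor 4 mm thick; origin at the centre of its underside on the cabinet top, y along its long side, z up.
- used_box_mid (a point): closed aluminium box, blue lid, 56 x 90 x 58 mm, black bar grip on the lid (14 mm in box x, 60 mm in y, 30 mm tall, its top 88 mm above the underside); point: centre, 44 mm above the underside, x across, y along, z up. This one stands on the dock at the start and is empty (0.17 kg).
- box_a_mid (a point): closed aluminium box, blue lid, 56 x 90 x 58 mm, black bar grip on the lid (14 mm in box x, 60 mm in y, 30 mm tall, its top 88 mm above the underside); point: centre, 44 mm above the underside, x across, y along, z up. One of three alike on the cabinet top, turned any way; mass in all: empty 0.15 to 0.20 kg, loaded 0.53 to 0.67 kg, centred.
- box_b_mid (a point): closed aluminium box, blue lid, 56 x 90 x 58 mm, black bar grip on the lid (14 mm in box x, 60 mm in y, 30 mm tall, its top 88 mm above the underside); point: centre, 44 mm above the underside, x across, y along, z up. One of three alike on the cabinet top, turned any way; mass in all: empty 0.15 to 0.20 kg, loaded 0.53 to 0.67 kg, centred.
- box_c_mid (a point): closed aluminium box, blue lid, 56 x 90 x 58 mm, black bar grip on the lid (14 mm in box x, 60 mm in y, 30 mm tall, its top 88 mm above the underside); point: centre, 44 mm above the underside, x across, y along, z up. One of three alike on the cabinet top, turned any way; mass in all: empty 0.15 to 0.20 kg, loaded 0.53 to 0.67 kg, centred.
- alcohol_mid (a point): small white and blue bottle, 41 mm wide, 92 mm tall, a bystander; the point is half-way up.
- tape_mid (a point): white roll of tape lying flat, 50 mm wide, 26 mm tall, a bystander beside the small bottle; the point is half-way up.
- paste_mid (a point): aluminium tube of paste with a blue cap lying along its y, 40 x 124 x 24 mm, a bystander beside the small bottle; the point is half-way up.
- amber_mid (a point): brown glass bottle with a paper label and a white cap, 64 mm wide, 200 mm tall, a bystander in the back row; the point is half-way up.
- carton_1_mid (a point): small carton, 35 x 92 x 71 mm, long side along its y, a bystander in the back row; the point is half-way up.
- soap_mid (a point): soap bottle with a pump, 48 x 75 x 187 mm, wide side along its y, a bystander in the back row; the point is half-way up.
- carton_2_mid (a point): small carton, 32 x 90 x 77 mm, long side along its y, a bystander in the back row; the point is half-way up.

How it is judged:
At the end, for the whole second after the job is handed in: Plate down over 5 mm with the loaded box upright on it, within 20 mm of centre and 0.2 rad of square; used box upright on the tray's floor within 30 mm of its centre; the other two upright on the cabinet top, over 60 mm from the centres of dock and tray; all at rest (value of joint dock_plate above 0.005 m and angle between used_box_mid's own z axis and vertical below 0.1 rad and horizontal distance between used_box_mid and returns_tray below 0.03 m and height (world z) of used_box_mid below 0.053 m and linear speed of used_box below 0.02 m/s and ((angle between each of box_a_mid, box_b_mid, box_c_mid's own z axis and vertical below 0.1 rad and horizontal distance between box_a_mid and plate_top below 0.02 m and angle between the y axis of box_a_mid and the y axis of dock, either way round below 0.2 rad and z of box_a_mid in the frame of plate_top below 0.05 m and linear speed of each of box_a, box_b, box_c below 0.02 m/s and height (world z) of box_b_mid between 0.036 and 0.0475 m and horizontal distance between each of box_b_mid, box_c_mid and returns_tray above 0.06 m and horizontal distance between each of box_b_mid, box_c_mid and plate_top above 0.06 m and height (world z) of box_c_mid between 0.036 and 0.0475 m) or (angle between each of box_b_mid, box_a_mid, box_c_mid's own z axis and vertical below 0.1 rad and horizontal distance between box_b_mid and plate_top below 0.02 m and angle between the y axis of box_b_mid and the y axis of dock, either way round below 0.2 rad and z of box_b_mid in the frame of plate_top below 0.05 m and linear speed of each of box_b, box_a, box_c below 0.02 m/s and height (world z) of box_a_mid between 0.036 and 0.0475 m and horizontal distance between each of box_a_mid, box_c_mid and returns_tray above 0.06 m and horizontal distance between each of box_a_mid, box_c_mid and plate_top above 0.06 m and height (world z) of box_c_mid between 0.036 and 0.0475 m) or (angle between each of box_c_mid, box_a_mid, box_b_mid's own z axis and vertical below 0.1 rad and horizontal distance between box_c_mid and plate_top below 0.02 m and angle between the y axis of box_c_mid and the y axis of dock, either way round below 0.2 rad and z of box_c_mid in the frame of plate_top below 0.05 m and linear speed of each of box_c, box_a, box_b below 0.02 m/s and height (world z) of box_a_mid between 0.036 and 0.0475 m and horizontal distance between each of box_a_mid, box_b_mid and returns_tray above 0.06 m and horizontal distance between each of box_a_mid, box_b_mid and plate_top above 0.06 m and height (world z) of box_b_mid between 0.036 and 0.0475 m))); the robot touches nothing.
It fails at once if a box is tipped by more than 0.5 rad (angle between any of used_box_mid, box_a_mid, box_b_mid, box_c_mid's own z axis and vertical above 0.5 rad).
It fails at once if a bystander is shifted by more than 25 mm or tipped over (distance of any of alcohol_mid, tape_mid, paste_mid, amber_mid, carton_1_mid, soap_mid, carton_2_mid from where it was at the start of the episode above 0.025 m).
It also fails if it takes over 70 s, if anything falls off the work surface, if the arm or the gripper's body presses on something with over 40 N, if the wrist force passes 120 N, or if a joint passes its speed limit or range.

## Working session

There is one attempt and no reset: what is moved stays moved. The work goes in short steps, Python scripts to look and compute and a shell command to move; the robot and the scene stay as the last step left them, time stands still between calls to the robot, and variables do not carry over. Pictures are saved under pics/ and viewed, and the job is handed in when it is done.

```bash
mkdir -p pics; ls; python3 - <<'E'
from plant import env,snapshot,get_calibration
import cv2,numpy as np
print(env.observe()); print(env.hold_point_z)
for n in("scene","top"):
    im=snapshot(n); cv2.imwrite(f"pics/{n}0.png",im[:,:,::-1]); 
for n in("scene","top","wrist"):
    c=get_calibration(n);print(n,c)
E
```

```text
pics
{'time': 0.0, 'qpos': array([-1.35009994,  0.47777863,  0.02236946,  1.55640463, -0.0114828 ,
        1.10930164, -0.08309556]), 'joint_velocities': array([-0.00160332,  0.00046763,  0.00089765, -0.00023623, -0.000285  ,
       -0.0002193 ,  0.00189714]), 'effort': array([-1.55749316e-03, -5.82850921e+01,  1.53344415e+00, -2.72619349e+01,
       -5.45255374e-02,  1.70084095e-02,  1.59388628e-04]), 'tcp_pos': array([0.21780804, 0.63827937, 0.22171648]), 'ee_rot': array([-3.13983611e+00,  1.58835085e-04,  2.81280420e+00]), 'contact_force': array([ 0.08020094, -0.0120628 , -0.41367631]), 'ft_torque': array([0.01712082, 0.01691745, 0.00909801]), 'grip_width': 0.08754769562796577}
-0.0187
scene {'fx': 471.4171987246976, 'fy': 471.4171987246976, 'cx': 324.9221103702532, 'cy': 239.240496105043, 'k1': -0.06633876439011012, 'cam_to_world': array([[ 0.86417905,  0.28839563, -0.41233788,  0.19520849],
       [-0.50282667,  0.46404907, -0.7292625 , -0.54386786],
       [-0.01897111,  0.83754786,  0.54603451,  0.58643022],
       [ 0.        ,  0.        ,  0.        ,  1.        ]])}
top {'fx': 472.93201519374526, 'fy': 472.93201519374526, 'cx': 317.50192764811374, 'cy': 246.61128350875896, 'k1': -0.056870145796600345, 'cam_to_world': array([[ 0.00609182,  0.99108682, -0.13307822,  0.47341977],
       [-0.99964042,  0.00256028, -0.02669239,  0.10685442],
       [-0.02611376,  0.13319297,  0.99074603,  1.02069216],
       [ 0.        ,  0.        ,  0.        ,  1.        ]])}
wrist {'fx': 369.5081000277916, 'fy': 369.5081000277916, 'cx': 315.17363207208354, 'cy': 244.08454149346872, 'k1': -0.03159375846809976, 'cam_to_world': array([[ 0.32245563, -0.91846138, -0.22902195,  0.15446845],
       [ 0.94658317,  0.31245741,  0.0796911 ,  0.66116541],
       [-0.00163359, -0.24248517,  0.97015374,  0.38471912],
       [ 0.        ,  0.        ,  0.        ,  1.        ]])}
```

View pics/scene0.png

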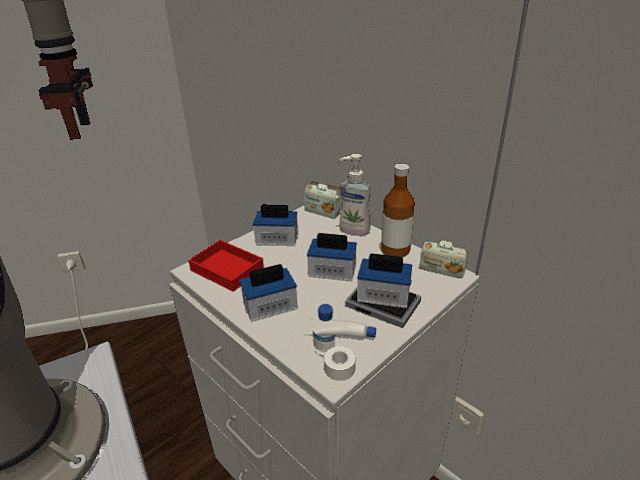

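View pics/top0.png

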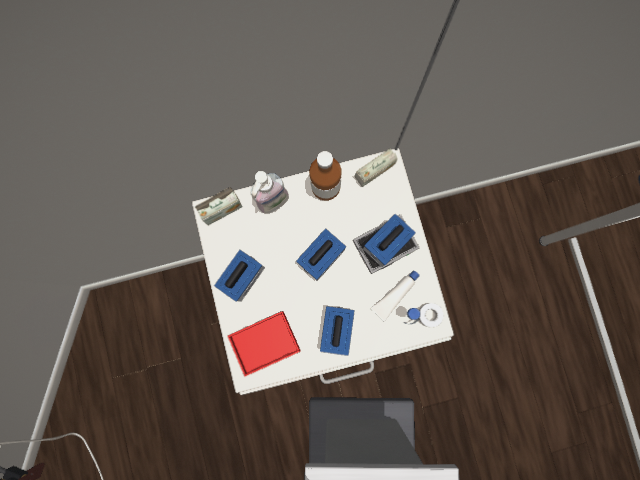

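The top view shows the blue lids at about (389,240) on the dock, (321,254), (240,275) and (337,330). The red tray is at (264,343), the paste and small bottle are at lower right, and the back row is along the top edge. Next I measure these.

```bash
cat > h.py <<'E'
import cv2,numpy as np
def ray(c,px):
    px=np.asarray(px,float).reshape(-1,2)
    d=np.stack([(px[:,0]-c['cx'])/c['fx'],(px[:,1]-c['cy'])/c['fy']],1)
    u=d.copy()
    for _ in range(20):
        u=d/(1+c['k1']*(u**2).sum(1,keepdims=True))
    v=np.stack([u[:,0],-u[:,1],-np.ones(len(u))],1)
    T=np.array(c['cam_to_world']); return T[:3,3],v@T[:3,:3].T
def onz(c,px,z):
    o,v=ray(c,px); return o+v*((z-o[2])/v[:,2])[:,None]
def rect(pts):
    r=cv2.minAreaRect((pts[:,:2]*1000).astype(np.float32)); b=cv2.boxPoints(r)
    e=[b[1]-b[0],b[2]-b[1]]; e.sort(key=lambda a:-np.hypot(*a))
    yaw=np.degrees(np.arctan2(e[0][1],e[0][0]))
    return np.round(r[0],1),[round(float(np.hypot(*a)),1) for a in e],round((yaw)%180,1)  # direction of long side
def cnts(m,amin):
    cs,_=cv2.findContours(m.astype(np.uint8),cv2.RETR_EXTERNAL,cv2.CHAIN_APPROX_NONE)
    return [k for k in cs if cv2.contourArea(k)>amin]
E
cat > m.py <<'E'
from h import *; import sys
from plant import get_calibration
f=sys.argv[1]; c=get_calibration("top"); im=cv2.imread(f); hsv=cv2.cvtColor(im,cv2.COLOR_BGR2HSV)
H,S,V=[hsv[...,i].astype(int) for i in range(3)]
blue=(H>100)&(H<125)&(S>120)&(V>50)
for k in cnts(blue,300):
    cen=k.reshape(-1,2).mean(0)
    h=cv2.convexHull(k); m=np.zeros(H.shape,np.uint8); cv2.drawContours(m,[h],-1,1,-1); m=cv2.erode(m,np.ones((3,3)))
    bk=(m>0)&(V<60)
    g=max(cnts(bk,20),key=cv2.contourArea)
    for off in (0,.022):
        print(cen.round(),"off",off,"lid",rect(onz(c,k.reshape(-1,2),.058+off)),"grip",rect(onz(c,g.reshape(-1,2),.088+off)))
red=((H<8)|(H>172))&(S>150)&(V>60)
for k in cnts(red,500):
    p=k.reshape(-1,2)
    if p[:,1].mean()<420: print("red",rect(onz(c,p,.028)))
E
python3 m.py pics/top0.png
python3 - <<'E'
import cv2
a=cv2.imread('pics/top0.png')[130:400,180:470]
cv2.imwrite('pics/top0z.png',cv2.resize(a,None,fx=2.2,fy=2.2,interpolation=cv2.INTER_CUBIC)[:600,:800])
E
```

```text
[337. 330.] off 0 lid (array([433.5,  93.1]), [89.5, 55.8], np.float32(172.1)) grip (array([434.1,  93.3]), [57.2, 13.5], np.float32(171.9))
[337. 330.] off 0.022 lid (array([434.5,  93.4]), [87.5, 54.6], np.float32(172.1)) grip (array([435. ,  93.6]), [55.9, 13.1], np.float32(171.9))
[238. 275.] off 0 lid (array([543.4, 295.8]), [89.7, 55.7], np.float32(145.6)) grip (array([542.4, 293.7]), [57.6, 16.7], np.float32(145.4))
[238. 275.] off 0.022 lid (array([541.8, 291.5]), [87.6, 54.5], np.float32(145.6)) grip (array([540.8, 289.3]), [56.2, 16.3], np.float32(145.4))
[321. 254.] off 0 lid (array([588.3, 126.1]), [90.1, 56.4], np.float32(138.4)) grip (array([587. , 125.9]), [59.5, 15.4], np.float32(139.9))
[321. 254.] off 0.022 lid (array([585.7, 125.7]), [88.0, 55.2], np.float32(138.4)) grip (array([584.3, 125.5]), [58.1, 15.0], np.float32(139.9))
[389. 239.] off 0 lid (array([618.5, -15.5]), [92.2, 57.8], np.float32(135.2)) grip (array([617.5, -13.3]), [62.9, 14.0], np.float32(137.9))
[389. 239.] off 0.022 lid (array([615.2, -12.7]), [90.1, 56.5], np.float32(135.2)) grip (array([614.1, -10.5]), [61.4, 13.7], np.float32(137.9))
red (array([404.9, 244.3]), [126.0, 90.3], np.float32(114.5))
```

View pics/top0z.png

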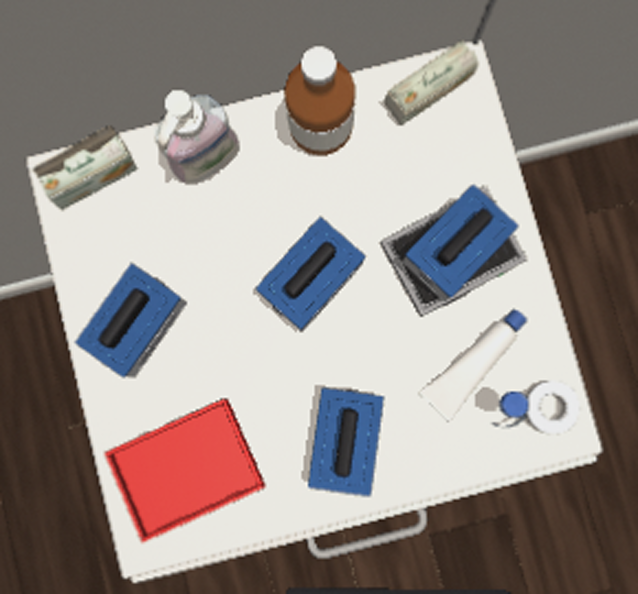

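Lid and grip sizes match the given 90 x 56 and 60 x 14 mm, and the tray matches 126 x 92. In the zoom, three dock corners show at (381,239), (425,313) and (525,257). I'll work out the dock pose and the tall bottles from these.

```bash
cat > go.py <<'E'
import sys,numpy as np
from plant import env
# usage: go.py x y z yawdeg (mm) -> shift in current tool axes
x,y,z,yw=map(float,sys.argv[1:5]); s=env.observe(); 
from scipy.spatial.transform import Rotation as R
r=R.from_euler('xyz',s['ee_rot']); d=np.array([x,y,z])/1000-s['tcp_pos']
l=r.inv().apply(d); cy=np.degrees(s['ee_rot'][2]); t=(cy-yw+90)%180-90
print("t",round(s['time'],2),"tcp",(s['tcp_pos']*1000).round(1),"rpy",np.degrees(s['ee_rot']).round(1),"F",s['contact_force'].round(2),"w",round(s['grip_width'],4))
print("linear",l.round(4),"turn",round(t,1),"dist",np.linalg.norm(d).round(3))
E
python3 - <<'E'
from h import *
from plant import get_calibration
c=get_calibration("top")
p=np.array([[381,239],[425,313],[525,257]])/2.2+[180,130]
q=onz(c,p,.015)*1000; print(q.round(1)); a,b,d=q[:,:2]
print("sides",np.hypot(*(a-b)),np.hypot(*(d-b)),"centre",(a+d)/2,"yaw",np.degrees(np.arctan2(*(d-b)[::-1]))%180, np.degrees(np.arctan2(*(a-b)[::-1]))-90)
for n,u in dict(amberbase=(320,153),soapbase=(195,181),carton1=(130,160),carton2=(400,122),paste1=(440,420),paste2=(515,320)).items():
    print(n,(onz(c,np.array(u)/2.2+[180,130],0)*1000).round())
for n,u,z in (("ambertop",(319,64),.2),("soaptop",(179,104),.187)):
    print(n,(onz(c,np.array(u)/2.2+[180,130],z)*1000).round())
E
python3 go.py 615 -12 250 137
```

```text
[[626.   57.4  15. ]
 [553.8  15.2  15. ]
 [608.6 -82.5  15. ]]
sides 83.66050037433959 112.06100171820947 centre [617.30158507 -12.56683871] yaw 119.31145431077837 -59.69330408600529
amberbase [[715. 117.   0.]]
soapbase [[687. 243.   0.]]
carton1 [[708. 309.   0.]]
carton2 [[747.  37.   0.]]
paste1 [[451.   0.   0.]]
paste2 [[548. -74.   0.]]
ambertop [[743. 116. 200.]]
soaptop [[713. 233. 187.]]
t 0.1 tcp [217.8 638.3 221.8] rpy [-179.9    0.   161.2] F [-0.01  0.17 -0.94] w 0.0875
linear [-0.5859 -0.4873 -0.0274] turn 24.2 dist 0.763
```

Dock: centre about (617,-13), long side at about 119 deg. The amber bottle is at about (745,116) and the soap at about (715,235). I'll go above the used box first.

```bash
python3 -m inch '[{"jaw":0.06,"linear":[-0.29,-0.245,-0.027],"turn":10},{"jaw":0.06,"linear":[-0.586,-0.487,-0.027],"turn":24},{"jaw":0.06,"linear":[-0.586,-0.487,-0.027],"turn":24},{"jaw":0.06,"linear":[-0.586,-0.487,-0.027],"turn":24},{"jaw":0.06,"linear":[-0.586,-0.487,-0.027],"turn":24},{"jaw":0.06,"linear":[-0.586,-0.487,-0.027],"turn":24},{"jaw":0.06,"linear":[-0.586,-0.487,-0.027],"turn":24},{"jaw":0.06,"linear":[-0.586,-0.487,-0.027],"turn":24}]'; python3 go.py 615 -11.5 180 137
```

```text
time: 1.1
tcp_pos: [0.4789, 0.2106, 0.2412]
ee_rot: [3.142, -0.0, 2.394]
contact_force: [0.5, 0.9, -0.7]
grip_width: 0.0603
t 1.1 tcp [478.9 210.6 241.2] rpy [180.   -0.  137.2] F [ 0.49  0.9  -0.71] w 0.0603
linear [-0.2508 -0.0704  0.0611] turn 0.2 dist 0.268
```

```bash
python3 -m inch '[{"jaw":0.05,"linear":[-0.251,-0.070,0.03],"turn":0},{"jaw":0.05,"linear":[-0.251,-0.070,0.061],"turn":0},{"jaw":0.05,"linear":[-0.251,-0.070,0.061],"turn":0},{"jaw":0.05,"linear":[-0.251,-0.070,0.061],"turn":0},{"jaw":0.05,"linear":[-0.251,-0.070,0.061],"turn":0},{"jaw":0.05,"linear":[-0.251,-0.070,0.061],"turn":0}]'; python3 go.py 615 -11.5 86 137
python3 - <<'E'
from plant import snapshot,get_calibration
import cv2
cv2.imwrite("pics/w1.png",snapshot("wrist")[:,:,::-1])
E
```

```text
time: 1.85
tcp_pos: [0.6145, -0.0103, 0.1795]
ee_rot: [-3.14, -0.001, 2.392]
contact_force: [-0.8, 0.6, 0.8]
grip_width: 0.05
t 1.85 tcp [614.5 -10.3 179.5] rpy [-1.799e+02 -1.000e-01  1.370e+02] F [-0.81  0.6   0.84] w 0.05
linear [-0.0013 -0.0004  0.0935] turn 0.0 dist 0.093
```

View pics/w1.png

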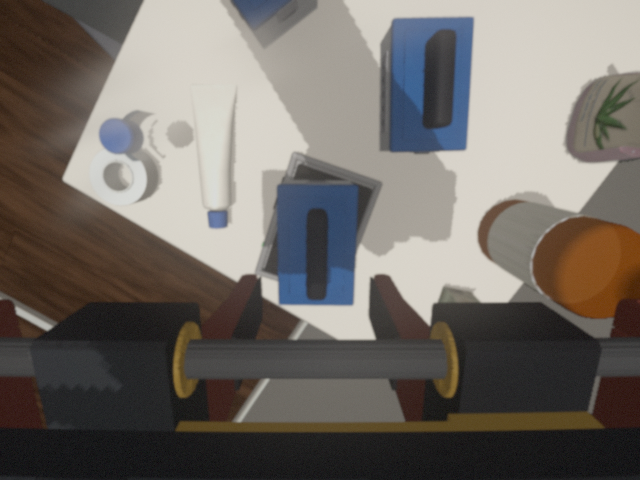

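The wrist view shows the used box's bar at (317,255), upright in the image and centred between the fingers. The amber bottle stays to the right. Descend and grip.

```bash
python3 -m inch '[{"jaw":0.05,"linear":[-0.001,0,0.05],"turn":0},{"jaw":0.05,"linear":[-0.001,0,0.08],"turn":0},{"jaw":0.05,"linear":[-0.001,0,0.0935],"turn":0},{"jaw":0.05,"linear":[-0.001,0,0.0935],"turn":0},{"jaw":0,"linear":[-0.001,0,0.0935],"turn":0},{"jaw":0,"linear":[-0.001,0,0.0935],"turn":0},{"jaw":0,"linear":[-0.001,0,0.0935],"turn":0},{"jaw":0,"linear":[-0.001,0,0.0935],"turn":0}]'; python3 go.py 615 -11.5 126 137
```

```text
time: 2.9
tcp_pos: [0.6156, -0.0103, 0.087]
ee_rot: [3.141, 0.0, 2.394]
contact_force: [1.2, -0.3, -1.0]
grip_width: 0.0137
t 2.9 tcp [615.6 -10.3  87. ] rpy [180.    0.  137.2] F [ 1.16 -0.32 -0.96] w 0.0137
linear [-0.0004 -0.0013 -0.039 ] turn 0.2 dist 0.039
```

Gripped at 13.7 mm, which fits the 14 mm bar. Lift, checking the force.

```bash
python3 -m inch '[{"jaw":0,"linear":[0,0,-0.03],"turn":0},{"jaw":0,"linear":[0,0,-0.06],"turn":0},{"jaw":0,"linear":[0,0,-0.1],"turn":0},{"jaw":0,"linear":[0,0,-0.12],"turn":0},{"jaw":0,"linear":[0,0,-0.12],"turn":0},{"jaw":0,"linear":[0,0,-0.12],"turn":0}]'; python3 go.py 405 244 207 114.5
python3 - <<'E'
from plant import snapshot,env
import cv2
cv2.imwrite("pics/w2.png",snapshot("wrist")[:,:,::-1])
cv2.imwrite("pics/top2.png",snapshot("top")[:,:,::-1])
print(env.observe()['contact_force'])
E
```

```text
time: 3.65
tcp_pos: [0.6147, -0.0101, 0.2054]
ee_rot: [-3.14, -0.001, 2.394]
contact_force: [-0.3, 0.2, -1.3]
grip_width: 0.014
t 3.65 tcp [614.7 -10.1 205.4] rpy [-1.799e+02 -1.000e-01  1.372e+02] F [-0.35  0.22 -1.26] w 0.014
linear [ 0.3265  0.0438 -0.0012] turn 22.7 dist 0.329
[-0.17162248  0.12046141 -1.26938635]
```

View pics/w2.png

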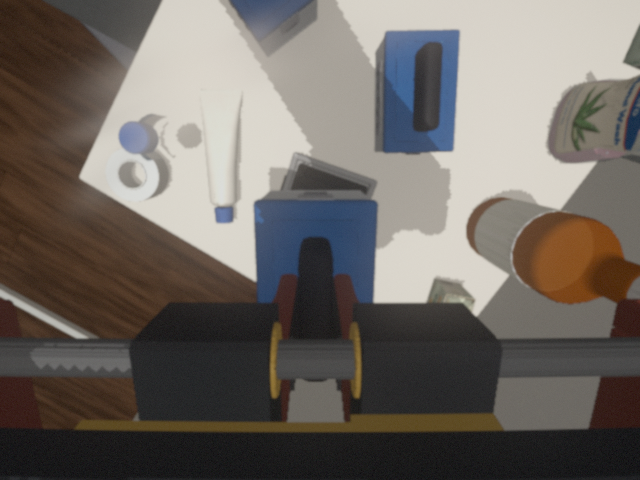

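View pics/top2.png

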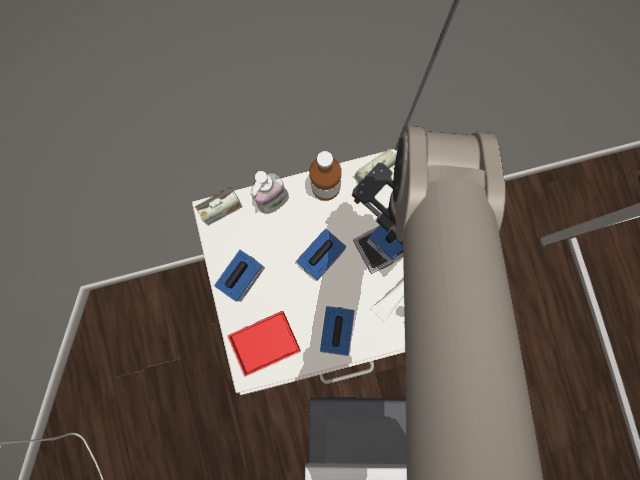

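The dock is partly uncovered and the used box hangs level, reading about 1.3 N (empty). Carry it to the tray.

```bash
python3 -m inch '[{"jaw":0,"linear":[0.03,0.004,0],"turn":3},{"jaw":0,"linear":[0.327,0.044,0],"turn":23},{"jaw":0,"linear":[0.327,0.044,0],"turn":23},{"jaw":0,"linear":[0.327,0.044,0],"turn":23},{"jaw":0,"linear":[0.327,0.044,0],"turn":23},{"jaw":0,"linear":[0.327,0.044,0],"turn":23},{"jaw":0,"linear":[0.327,0.044,0],"turn":23},{"jaw":0,"linear":[0.327,0.044,0],"turn":23}]'; python3 -m inch '[{"jaw":0,"linear":[0,0,0],"turn":0},{"jaw":0,"linear":[0,0,0],"turn":0}]';  python3 go.py 405 244 70 114.5
```

```text
time: 4.75
tcp_pos: [0.4058, 0.2437, 0.2062]
ee_rot: [-3.141, 0.001, 1.992]
contact_force: [0.7, -0.1, -2.0]
grip_width: 0.0143
time: 5.0
tcp_pos: [0.4064, 0.2433, 0.2065]
ee_rot: [-3.141, 0.0, 1.99]
contact_force: [0.8, -0.5, -1.1]
grip_width: 0.0135
t 5.0 tcp [406.4 243.3 206.5] rpy [-180.    0.  114.] F [ 0.76 -0.55 -1.06] w 0.0135
linear [ 0.0013 -0.0009  0.1365] turn -0.5 dist 0.137
```

```bash
python3 -m inch '[{"jaw":0,"linear":[0.001,-0.001,0.04],"turn":0},{"jaw":0,"linear":[0.001,-0.001,0.08],"turn":0},{"jaw":0,"linear":[0.001,-0.001,0.11],"turn":0},{"jaw":0,"linear":[0.001,-0.001,0.125],"turn":0},{"jaw":0,"linear":[0.001,-0.001,0.132],"turn":0},{"jaw":0,"linear":[0.001,-0.001,0.136],"turn":0},{"jaw":0,"linear":[0.001,-0.001,0.1365],"turn":0},{"jaw":0,"linear":[0.001,-0.001,0.1365],"turn":0}]';  python3 go.py 405 244 70 114.5
python3 - <<'E'
from plant import snapshot,env
import cv2
cv2.imwrite("pics/w3.png",snapshot("wrist")[:,:,::-1])
E
```

```text
time: 6.0
tcp_pos: [0.4047, 0.2452, 0.0708]
ee_rot: [3.14, -0.0, 1.992]
contact_force: [-0.5, 0.1, -0.4]
grip_width: 0.0137
t 6.0 tcp [404.7 245.2  70.8] rpy [179.9  -0.  114.2] F [-0.46  0.12 -0.4 ] w 0.0137
linear [-0.0012 -0.0002  0.0008] turn -0.3 dist 0.001
```

View pics/w3.png

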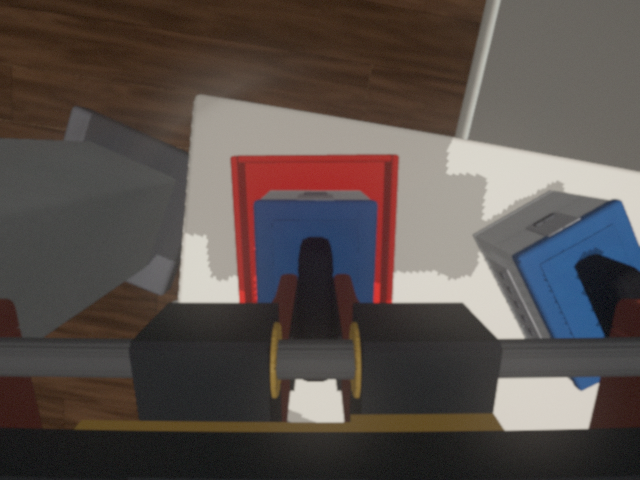

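The used box (blue lid near (315,250)) sits centred between the tray walls at x = 240 and 393. Lower 2 mm, release and rise.

```bash
python3 -m inch '[{"jaw":0,"linear":[0,0,0.002],"turn":0},{"jaw":0,"linear":[0,0,0.002],"turn":0},{"jaw":0.05,"linear":[0,0,0.001],"turn":0},{"jaw":0.05,"linear":[0,0,0.001],"turn":0},{"jaw":0.05,"linear":[0,0,0.001],"turn":0},{"jaw":0.05,"linear":[0,0,-0.03],"turn":0},{"jaw":0.05,"linear":[0,0,-0.08],"turn":0},{"jaw":0.05,"linear":[0,0,-0.12],"turn":0}]';  python3 go.py 543 295 190 145.5; python3 go.py 543 295 130 145.5
```

```text
time: 7.05
tcp_pos: [0.4045, 0.2448, 0.1918]
ee_rot: [3.141, -0.0, 1.992]
contact_force: [-1.0, 0.6, 0.1]
grip_width: 0.0498
t 7.05 tcp [404.5 244.8 191.8] rpy [180.   -0.  114.1] F [-0.97  0.64  0.14] w 0.0498
linear [-0.0109  0.1469  0.0019] turn -31.4 dist 0.147
t 7.05 tcp [404.5 244.8 191.8] rpy [180.   -0.  114.1] F [-0.97  0.64  0.14] w 0.0498
linear [-0.0109  0.1469  0.0619] turn -31.4 dist 0.16
```

```bash
python3 -m inch '[{"jaw":0.05,"linear":[-0.011,0.147,0.002],"turn":-31.4},{"jaw":0.05,"linear":[-0.011,0.147,0.002],"turn":-31.4},{"jaw":0.05,"linear":[-0.011,0.147,0.02],"turn":-31.4},{"jaw":0.05,"linear":[-0.011,0.147,0.06],"turn":-31.4},{"jaw":0.05,"linear":[-0.011,0.147,0.06],"turn":-31.4},{"jaw":0.05,"linear":[-0.011,0.147,0.06],"turn":-31.4}]';  python3 go.py 543 295 64 145.5
python3 - <<'E'
from plant import snapshot,env
import cv2
cv2.imwrite("pics/w4.png",snapshot("wrist")[:,:,::-1])
E
```

```text
time: 7.8
tcp_pos: [0.5432, 0.2951, 0.1312]
ee_rot: [3.141, 0.0, 2.54]
contact_force: [-0.4, -0.1, 1.0]
grip_width: 0.0502
t 7.8 tcp [543.2 295.1 131.2] rpy [180.    0.  145.5] F [-0.35 -0.09  0.97] w 0.0502
linear [ 0.0001 -0.0003  0.0672] turn 0.0 dist 0.067
```

View pics/w4.png

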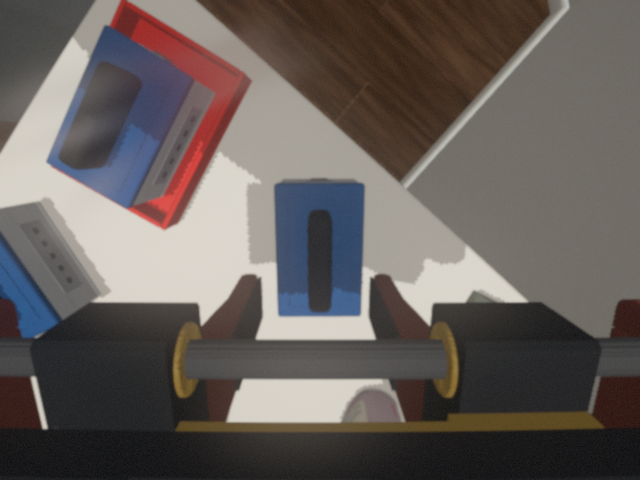

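The used box is in the tray at upper left. This box's bar at (320,260) is aligned between the fingers. Grasp it and lift a little to weigh it.

```bash
python3 -m inch '[{"jaw":0.05,"linear":[0,0,0.03],"turn":0},{"jaw":0.05,"linear":[0,0,0.055],"turn":0},{"jaw":0.05,"linear":[0,0,0.0665],"turn":0},{"jaw":0.05,"linear":[0,0,0.0665],"turn":0},{"jaw":0,"linear":[0,0,0.0665],"turn":0},{"jaw":0,"linear":[0,0,0.0665],"turn":0},{"jaw":0,"linear":[0,0,0.0665],"turn":0},{"jaw":0,"linear":[0,0,0.0665],"turn":0}]'; python3 -m inch '[{"jaw":0,"linear":[0,0,-0.015],"turn":0},{"jaw":0,"linear":[0,0,-0.03],"turn":0},{"jaw":0,"linear":[0,0,-0.03],"turn":0},{"jaw":0,"linear":[0,0,-0.03],"turn":0}]'; for i in 1 2 3 ; do python3 -m inch '[{"jaw":0,"linear":[0,0,0],"turn":0}]' | grep -E 'contact|tcp'; done
```

```text
time: 8.85
tcp_pos: [0.5433, 0.2954, 0.0641]
ee_rot: [3.141, 0.0, 2.541]
contact_force: [-1.5, -1.5, -0.7]
grip_width: 0.0139
time: 9.35
tcp_pos: [0.5428, 0.295, 0.0938]
ee_rot: [3.141, -0.0, 2.541]
contact_force: [-0.7, 0.0, -2.1]
grip_width: 0.0139
tcp_pos: [0.5426, 0.2948, 0.0932]
contact_force: [0.6, -0.5, -2.2]
tcp_pos: [0.5427, 0.2949, 0.0933]
contact_force: [0.1, -0.2, -1.8]
tcp_pos: [0.5428, 0.2949, 0.0934]
contact_force: [0.8, 0.0, -1.9]
```

About 2.0 N, so this box is empty. Set it back and go to the middle one.

```bash
python3 -m inch '[{"jaw":0,"linear":[0,0,0.02],"turn":0},{"jaw":0,"linear":[0,0,0.03],"turn":0},{"jaw":0,"linear":[0,0,0.0305],"turn":0},{"jaw":0.05,"linear":[0,0,0.03],"turn":0},{"jaw":0.05,"linear":[0,0,0.03],"turn":0},{"jaw":0.05,"linear":[0,0,0.03],"turn":0},{"jaw":0.05,"linear":[0,0,-0.02],"turn":0},{"jaw":0.05,"linear":[0,0,-0.06],"turn":0}]';  python3 go.py 588 126 150 139
```

```text
time: 10.72
tcp_pos: [0.5431, 0.295, 0.155]
ee_rot: [3.141, 0.0, 2.54]
contact_force: [0.2, -0.2, 0.0]
grip_width: 0.0499
t 10.72 tcp [543.1 295.  155. ] rpy [180.    0.  145.6] F [ 0.21 -0.23  0.02] w 0.0499
linear [-0.1326 -0.114   0.005 ] turn 6.6 dist 0.175
```

```bash
python3 -m inch '[{"jaw":0.05,"linear":[-0.06,-0.05,0],"turn":3},{"jaw":0.05,"linear":[-0.1325,-0.114,0],"turn":6.5},{"jaw":0.05,"linear":[-0.1325,-0.114,0],"turn":6.5},{"jaw":0.05,"linear":[-0.1325,-0.114,0.02],"turn":6.5},{"jaw":0.05,"linear":[-0.1325,-0.114,0.02],"turn":6.5},{"jaw":0.05,"linear":[-0.1325,-0.114,0.02],"turn":6.5}]';  python3 go.py 588 126 64 139
python3 - <<'E'
from plant import snapshot,env
import cv2
cv2.imwrite("pics/w5.png",snapshot("wrist")[:,:,::-1])
E
```

```text
time: 11.48
tcp_pos: [0.5878, 0.1271, 0.134]
ee_rot: [3.141, -0.0, 2.429]
contact_force: [0.2, 0.8, 0.8]
grip_width: 0.0499
t 11.47 tcp [587.8 127.1 134. ] rpy [180.   -0.  139.1] F [0.19 0.77 0.79] w 0.0499
linear [-0.0009 -0.0007  0.07  ] turn 0.1 dist 0.07
```

View pics/w5.png

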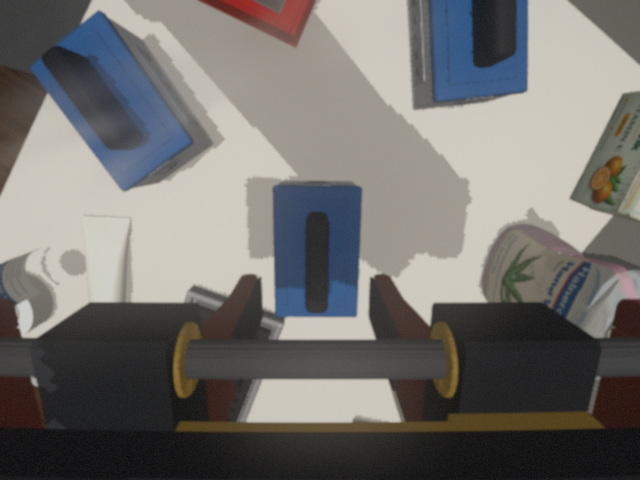

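The bar at (317,262) is aligned, and the soap at (550,270) is about 150 mm away along the jaws, clear of the 89 mm half-width. Grasp and weigh.

```bash
python3 -m inch '[{"jaw":0.05,"linear":[0,0,0.03],"turn":0},{"jaw":0.05,"linear":[-0.001,-0.001,0.055],"turn":0},{"jaw":0.05,"linear":[-0.001,-0.001,0.0695],"turn":0},{"jaw":0.05,"linear":[-0.001,-0.001,0.0695],"turn":0},{"jaw":0,"linear":[-0.001,-0.001,0.0695],"turn":0},{"jaw":0,"linear":[-0.001,-0.001,0.0695],"turn":0},{"jaw":0,"linear":[-0.001,-0.001,0.0695],"turn":0},{"jaw":0,"linear":[-0.001,-0.001,0.0695],"turn":0}]'; python3 -m inch '[{"jaw":0,"linear":[0,0,-0.015],"turn":0},{"jaw":0,"linear":[0,0,-0.03],"turn":0},{"jaw":0,"linear":[0,0,-0.03],"turn":0},{"jaw":0,"linear":[0,0,-0.03],"turn":0}]'; for i in 1 2 3 ; do python3 -m inch '[{"jaw":0,"linear":[0,0,0],"turn":0}]' | grep -E 'contact|tcp'; done
```

```text
time: 12.52
tcp_pos: [0.5889, 0.1255, 0.0649]
ee_rot: [3.139, 0.001, 2.427]
contact_force: [3.8, 3.1, -3.2]
grip_width: 0.0137
time: 13.02
tcp_pos: [0.5875, 0.1247, 0.0941]
ee_rot: [-3.141, -0.0, 2.427]
contact_force: [0.2, -0.1, -5.8]
grip_width: 0.0137
tcp_pos: [0.5874, 0.1246, 0.0937]
contact_force: [0.6, 0.5, -6.1]
tcp_pos: [0.5875, 0.1246, 0.0937]
contact_force: [-0.1, 1.3, -6.0]
tcp_pos: [0.5877, 0.1246, 0.0939]
contact_force: [0.1, 0.3, -6.9]
```

About 6.2 N, so this is the loaded box. While holding it, look at the bare dock to refine its pose.

```bash
python3 - <<'E'
from plant import snapshot,get_calibration
import cv2
a=snapshot("scene")[:,:,::-1]; cv2.imwrite("pics/scene6.png",a)
b=snapshot("top")[:,:,::-1]; cv2.imwrite("pics/top6.png",b)
A=cv2.resize(a[220:360,300:480],None,fx=4,fy=4,interpolation=cv2.INTER_CUBIC)
cv2.imwrite("pics/s6z.png",A)
cv2.imwrite("pics/t6z.png",cv2.resize(b[190:300,330:450],None,fx=4,fy=4,interpolation=cv2.INTER_CUBIC))
E
```

```text
(no output)
```

View pics/s6z.png

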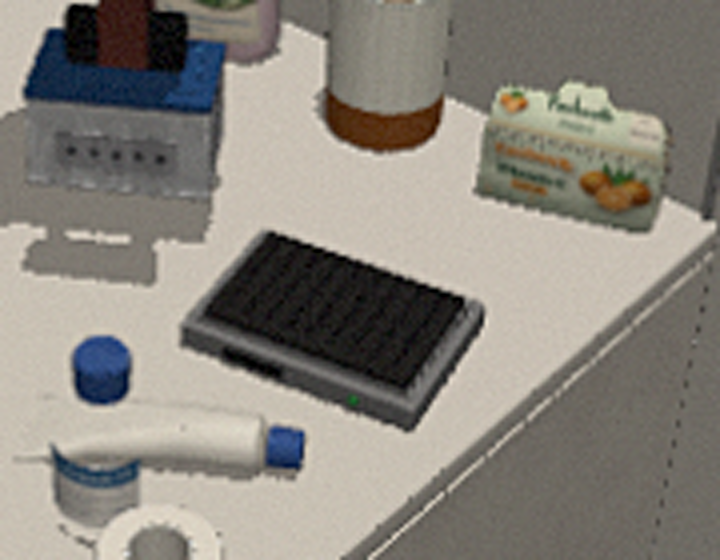

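View pics/t6z.png

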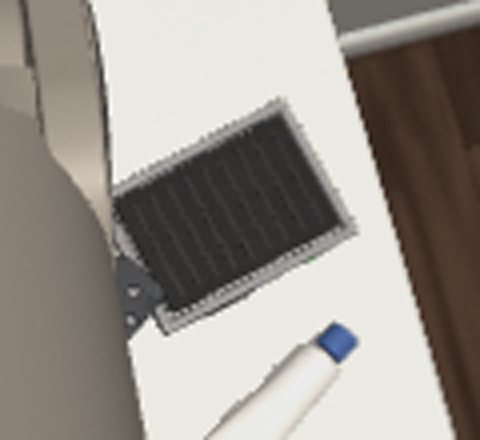

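Plate corners in the scene zoom: (270,232), (467,297), (403,390), (203,318). In the top zoom the plate shows (278,112), (343,228), (175,308), and the frame shows (285,98), (357,230), (168,333).

```bash
python3 - <<'E'
from h import *
from plant import get_calibration
def ang(v): return np.degrees(np.arctan2(v[1],v[0]))
c=get_calibration("scene"); p=np.array([[270,232],[467,297],[403,390],[203,318]])/4+[300,220]-.4
q=onz(c,p,.022)[:,:2]*1000; print(q.round(1),"c",q.mean(0),"sides",[np.hypot(*(q[i]-q[(i+1)%4])).round(1) for i in range(4)],"yaw",ang(q[0]-q[1]),ang(q[3]-q[2]))
c=get_calibration("top")
for pp,z in (([[278,112],[343,228],[175,308]],.022),([[285,98],[357,230],[168,333]],.015)):
    q=onz(c,np.array(pp)/4+[330,190]-.4,z)[:,:2]*1000
    print(q.round(1),"c",(q[0]+q[2])/2,"sides",np.hypot(*(q[0]-q[1])),np.hypot(*(q[1]-q[2])),"yaw",ang(q[2]-q[1]),ang(q[0]-q[1])+90)
E
python3 go.py 615 -12 155 119
```

```text
[[622.5  48.5]
 [672.3 -40.2]
 [608.2 -74.9]
 [560.   11.5]] c [615.72949773 -13.74238864] sides [np.float64(101.7), np.float64(72.9), np.float64(98.9), np.float64(72.6)] yaw 119.3645889090938 119.15766269359123
[[670.8 -40.8]
 [608.1 -74.2]
 [565.2  15.4]] c [617.99024396 -12.73102503] sides 70.99303509367077 99.34259707893219 yaw 115.5884394062894 118.08565806627492
[[679.8 -45.8]
 [608.  -83. ]
 [552.5  18.6]] c [616.18308572 -13.61029406] sides 80.9005181409979 115.70388054056582 yaw 118.66060082270327 117.37908771718243
t 13.5 tcp [587.8 124.6  94.1] rpy [-180.    -0.   139.1] F [-0.17 -0.51 -6.28] w 0.0138
linear [-0.11   -0.0854 -0.0609] turn 20.1 dist 0.152
```

The two views agree: dock centre about (616.5,-13.5), yaw 118.8. Carry the box there.

```bash
python3 -m inch '[{"jaw":0,"linear":[0,0,-0.03],"turn":0},{"jaw":0,"linear":[0,0,-0.06],"turn":0},{"jaw":0,"linear":[-0.05,-0.04,-0.06],"turn":10},{"jaw":0,"linear":[-0.112,-0.085,-0.06],"turn":20.2},{"jaw":0,"linear":[-0.112,-0.085,-0.06],"turn":20.2},{"jaw":0,"linear":[-0.112,-0.085,-0.06],"turn":20.2},{"jaw":0,"linear":[-0.112,-0.085,-0.06],"turn":20.2},{"jaw":0,"linear":[-0.112,-0.085,-0.06],"turn":20.2}]';  python3 go.py 617 -13.5 90 118.8
```

```text
time: 14.5
tcp_pos: [0.6166, -0.0107, 0.154]
ee_rot: [3.142, -0.001, 2.078]
contact_force: [-0.8, -0.3, -6.0]
grip_width: 0.0141
t 14.5 tcp [616.6 -10.7 154. ] rpy [ 1.80e+02 -1.00e-01  1.19e+02] F [-0.78 -0.27 -5.97] w 0.0141
linear [-0.0027 -0.001   0.064 ] turn 0.2 dist 0.064
```

```bash
python3 -m inch '[{"jaw":0,"linear":[-0.0025,-0.001,0.03],"turn":0},{"jaw":0,"linear":[-0.0025,-0.001,0.05],"turn":0},{"jaw":0,"linear":[-0.0025,-0.001,0.06],"turn":0},{"jaw":0,"linear":[-0.0025,-0.001,0.062],"turn":0},{"jaw":0,"linear":[-0.0025,-0.001,0.062],"turn":0}]';  python3 go.py 617 -13.5 81 118.8
python3 - <<'E'
from plant import snapshot,env
import cv2
cv2.imwrite("pics/w7.png",snapshot("wrist")[:,:,::-1])
a=snapshot("scene")[:,:,::-1];cv2.imwrite("pics/s7z.png",cv2.resize(a[220:360,300:480],None,fx=4,fy=4,interpolation=cv2.INTER_CUBIC))
E
```

```text
time: 15.12
tcp_pos: [0.6176, -0.0156, 0.0927]
ee_rot: [3.141, 0.0, 2.075]
contact_force: [0.1, -0.2, -6.1]
grip_width: 0.0137
t 15.12 tcp [617.6 -15.6  92.7] rpy [180.    0.  118.9] F [ 0.1  -0.24 -6.13] w 0.0137
linear [0.0022 0.0004 0.0117] turn 0.1 dist 0.012
```

View pics/w7.png

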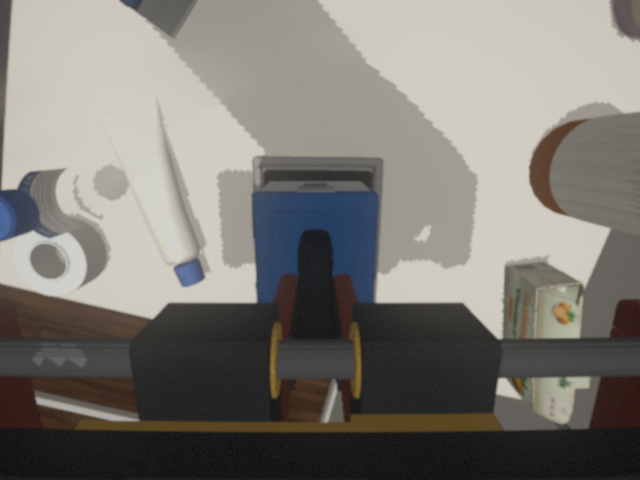

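View pics/s7z.png

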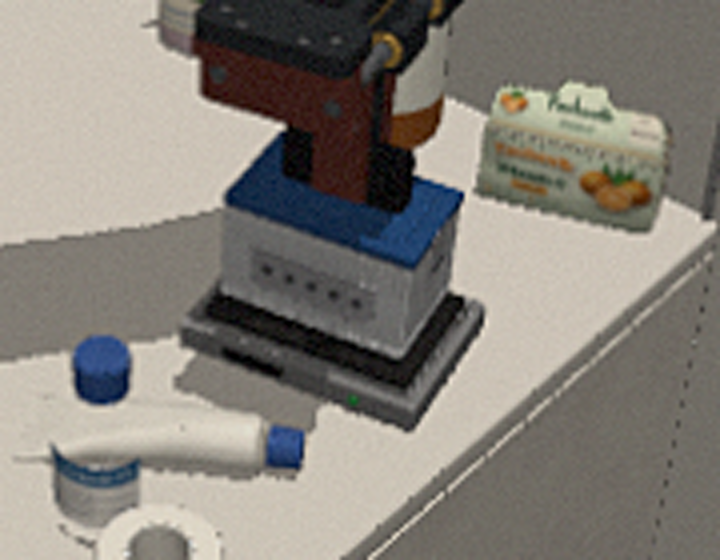

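The box hangs square over the dock, with the frame showing evenly at (254..383,160). Shift 2 mm back, lower onto the plate and release.

```bash
python3 -m inch '[{"jaw":0,"linear":[0.002,0,0.004],"turn":0},{"jaw":0,"linear":[0.002,0,0.008],"turn":0},{"jaw":0,"linear":[0.002,0,0.011],"turn":0},{"jaw":0,"linear":[0.002,0,0.011],"turn":0},{"jaw":0,"linear":[0.002,0,0.011],"turn":0}]'; python3 -m inch '[{"jaw":0.05,"linear":[0,0,0],"turn":0},{"jaw":0.05,"linear":[0,0,0],"turn":0},{"jaw":0.05,"linear":[0,0,0],"turn":0},{"jaw":0.05,"linear":[0,0,-0.03],"turn":0},{"jaw":0.05,"linear":[0,0,-0.08],"turn":0},{"jaw":0.05,"linear":[0,0,-0.13],"turn":0},{"jaw":0.05,"linear":[0,0,-0.13],"turn":0}]'; python3 go.py 400 400 250 118.8
```

```text
time: 15.85
tcp_pos: [0.6165, -0.0136, 0.0814]
ee_rot: [3.141, -0.0, 2.075]
contact_force: [-0.5, 0.7, -2.0]
grip_width: 0.0138
time: 16.73
tcp_pos: [0.6188, -0.0145, 0.2155]
ee_rot: [3.134, 0.003, 2.074]
contact_force: [0.4, 0.4, -0.4]
grip_width: 0.05
t 16.73 tcp [618.8 -14.5 215.5] rpy [179.6   0.2 118.8] F [ 0.44  0.39 -0.45] w 0.05
linear [ 0.4685  0.0085 -0.0359] turn 0.0 dist 0.47
```

```bash
python3 -m inch '[{"jaw":0.05,"linear":[0.06,0,-0.03],"turn":0},{"jaw":0.05,"linear":[0.468,0.008,-0.036],"turn":0},{"jaw":0.05,"linear":[0.468,0.008,-0.036],"turn":0},{"jaw":0.05,"linear":[0.468,0.008,-0.036],"turn":0},{"jaw":0.05,"linear":[0.468,0.008,-0.036],"turn":0},{"jaw":0.05,"linear":[0.468,0.008,-0.036],"turn":0},{"jaw":0.05,"linear":[0.468,0.008,-0.036],"turn":0},{"jaw":0.05,"linear":[0.468,0.008,-0.036],"turn":0}]';python3 -m inch '[{"jaw":0.05,"linear":[0.09,0,0],"turn":0},{"jaw":0.05,"linear":[0.09,0,0],"turn":0},{"jaw":0.05,"linear":[0.09,0,0],"turn":0},{"jaw":0.05,"linear":[0.09,0,0],"turn":0}]'
python3 - <<'E'
from plant import snapshot,env
import cv2
cv2.imwrite("pics/top8.png",snapshot("top")[:,:,::-1])
cv2.imwrite("pics/scene8.png",snapshot("scene")[:,:,::-1])
E
python3 m.py pics/top8.png
```

```text
time: 17.73
tcp_pos: [0.3944, 0.4026, 0.246]
ee_rot: [-3.14, -0.0, 2.078]
contact_force: [1.2, 0.4, 0.6]
grip_width: 0.0498
time: 18.23
tcp_pos: [0.3547, 0.477, 0.2464]
ee_rot: [-3.141, 0.002, 2.073]
contact_force: [0.6, -0.8, 0.1]
grip_width: 0.0503
[262. 344.] off 0 lid (array([405.7, 242.8]), [90.2, 55.4], np.float32(114.2)) grip (array([405.9, 241.8]), [60.1, 12.7], np.float32(113.9))
[262. 344.] off 0.022 lid (array([407.2, 239.7]), [88.1, 54.1], np.float32(114.2)) grip (array([407.5, 238.6]), [58.6, 12.4], np.float32(113.9))
[337. 330.] off 0 lid (array([433.5,  93.1]), [89.5, 55.8], np.float32(172.1)) grip (array([434.1,  93.4]), [57.2, 13.6], np.float32(172.3))
[337. 330.] off 0.022 lid (array([434.5,  93.4]), [87.5, 54.6], np.float32(172.1)) grip (array([435. ,  93.7]), [55.9, 13.2], np.float32(172.3))
[239. 276.] off 0 lid (array([540.9, 293.3]), [89.6, 55.8], np.float32(145.5)) grip (array([539.9, 291.3]), [58.0, 16.4], np.float32(145.4))
[239. 276.] off 0.022 lid (array([539.3, 289. ]), [87.6, 54.6], np.float32(145.5)) grip (array([538.3, 286.9]), [56.7, 16.1], np.float32(145.4))
[389. 240.] off 0 lid (array([616.3, -12.8]), [91.6, 57.8], np.float32(118.7)) grip (array([614.4, -11.3]), [63.0, 14.1], np.float32(119.3))
[389. 240.] off 0.022 lid (array([613.1, -10.1]), [89.5, 56.5], np.float32(118.7)) grip (array([611.1,  -8.5]), [61.5, 13.8], np.float32(119.3))
red (array([404.9, 244.3]), [126.0, 90.3], np.float32(114.5))
```

View pics/top8.png

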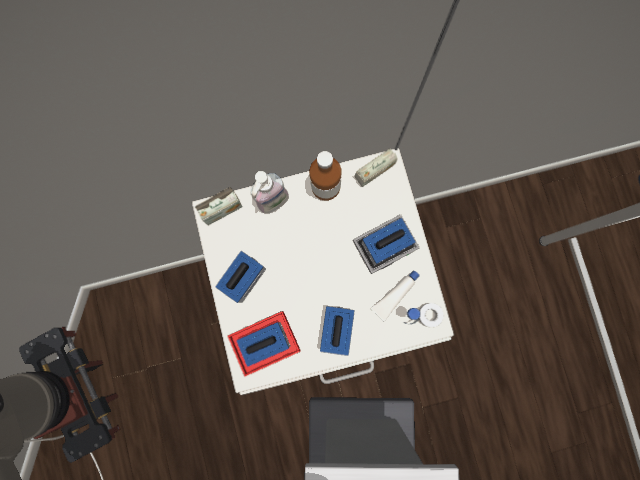

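View pics/scene8.png

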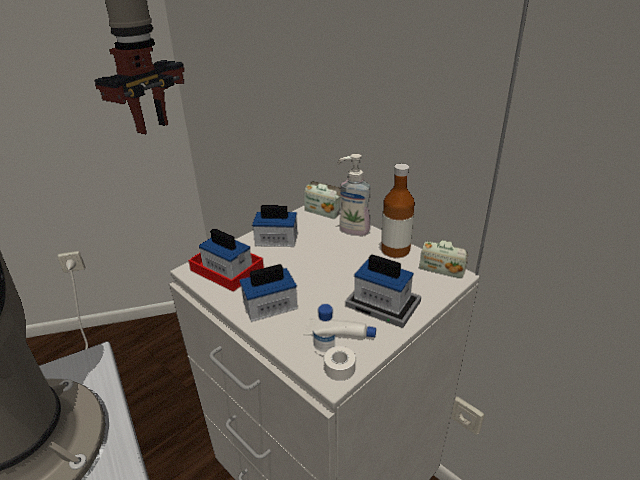

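Top view: the boxes stand in the dock (389,240) and the tray (262,344), with the other empties at (239,276) and (337,330). I'll check the plate's sinking on a scene zoom and by triangulating the lid.

```bash
python3 - <<'E'
from h import *
from plant import get_calibration
def lid(f,cen):
    hsv=cv2.cvtColor(cv2.imread(f),cv2.COLOR_BGR2HSV);H,S,V=[hsv[...,i].astype(int) for i in range(3)]
    ks=cnts((H>100)&(H<125)&(S>120)&(V>50),200); k=min(ks,key=lambda k:np.hypot(*(k.reshape(-1,2).mean(0)-cen))); return k.reshape(-1,2)
t,s=get_calibration("top"),get_calibration("scene")
for n,ft,fs,ct,cs in (("used,start","top0","scene0",(389,240),(385,272)),("now","top8","scene8",(389,240),(383,272)),("table box","top8","scene8",(337,330),(268,283))):
    a=lid(f"pics/{ft}.png",ct); b=lid(f"pics/{fs}.png",cs)
    # rightmost lid corner (-y): max col in each view
    for nm,f in (("right",lambda p:p[p[:,0]>=p[:,0].max()-1].mean(0)),("left",lambda p:p[p[:,0]<=p[:,0].min()+1].mean(0))):
        o1,v1=ray(t,f(a));o2,v2=ray(s,f(b))
        M=np.stack([v1[0],-v2[0]],1);x=np.linalg.lstsq(M,o2-o1,rcond=None)[0]
        P,Q=o1+x[0]*v1[0],o2+x[1]*v2[0];print(n,nm,((P+Q)/2*1000).round(1),"gap",round(np.linalg.norm(P-Q)*1000,1))
a=cv2.imread("pics/scene8.png");cv2.imwrite("pics/s8z.png",cv2.resize(a[220:360,300:480],None,fx=4,fy=4,interpolation=cv2.INTER_CUBIC))
E
```

```text
used,start right [629.  -58.5 104. ] gap 9.4
used,start left [602.5  38.   44.8] gap 12.6
now right [619.  -63.  102.1] gap 24.0
now left [606.9  43.1  42.8] gap 26.7
table box right [467.7  60.1  61.9] gap 8.5
table box left [397.2 125.8  53.1] gap 5.6
```

View pics/s8z.png

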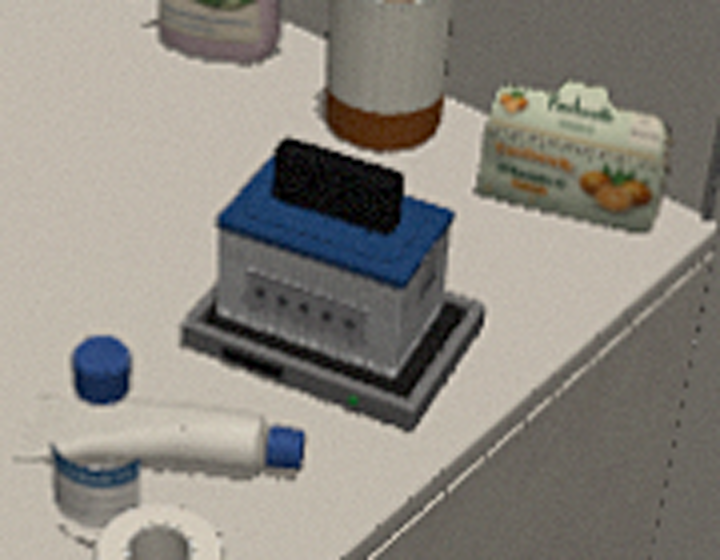

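The zoom shows the plate flush with the frame's rim, where before it stood proud, and the box upright and square on it. The triangulation is void: with gaps up to 27 mm, it paired different corners in the two views. Hand in.

```bash
python3 -c "
from plant import ticket
print(ticket.close_job())"
```

```text
the job is handed in; nothing more can be done
None
```

The job was handed in at about 18 s of the 70 s. The used empty box is in the red tray, and the loaded box stands squarely on the dock with its plate down. No verdict was reported.

- **Weighing:** the middle box pulled about 6.2 N and is the loaded one. The left box pulled about 2 N, so it is empty; I set it back about 3.5 mm from where it stood. I never lifted the box nearest the robot; I took it as empty by elimination.
- **Last top view:**
  - The used box is about 2 mm from the tray's centre and within 0.5° of its long side.
  - The loaded box is about 3 mm from the dock's centre and within 1° of square.
  - The other two empties stand upright well clear of the dock and tray.
  - The bystanders look unmoved in the pictures, though I did not measure them again.
- **Plate:** I judged it down from three things: in the scene picture it is now level with the frame's rim, the apparent lid size fits about 15 mm height, and the box's weight is above 4.7 N.
- **Check that failed:** triangulating the lid corners gave no usable height. It matched different corners in the two views, leaving gaps of up to 27 mm, so I discarded it.

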